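# Stroke the plunger row

## Robot

A 6-joint arm with a two-finger parallel gripper is mounted at the origin on a cart in front of the work surface, level with it; the furniture and walls round the work are solid. World frame = base frame: x ahead of the robot, y to its left, z up, the work surface at z = 0. Lengths are in mm, angles in rad, forces in N, time in s.
With the tool pointing down it reaches from about 250 to 775 mm from the base axis. Payload 4 kg.
Tool frame: the origin (TCP) lies on the centre line of the jaws, within the pads' length; the fingertips stand 8 mm ahead of it and the grasp point (between the pads) lies 11 mm behind it; z points along the fingers, y is the line along which they close (so a half turn about z gives the same grasp; the last joint's range is limited). The gripper opens to 94 mm and grips with 3 to 60 N. Pads are 16 mm wide; open, the fingers measure 119 mm over their backs; the gripper's body (75 mm by 177 mm) begins 78 mm behind the grasp point.
Start: joints at [-1.318, 0.087, 1.371, -0, 1.684, -0.103], TCP at [191.586, -515.575, 181.906] pointing down, gripper open.
Joint ranges: [-3.1, 3.1], [-0.76, 2.03], [0.27, 2.55], [-1.08, 4.22], [0.17, 2.65], [-2.57, 2.57]. Speed limits (rad/s): [2.79, 2.79, 3.14, 3.14, 3.14, 3.14].

## Interface

Orientations are given as a 3x3 rotation matrix whose columns are the frame's x, y, z axes.
In Python, from plant import arm gives the robot as it stands. The module is installed in compiled form; this text tells all that it offers.
- The arm moves only by the tool servo_tool, never from a script. Its argument "motion" is a list of rows, each an object of numbers: "rx", "ry", "rz": the turn, a rotation vector about the tool's x, y, z in rad; "tx", "ty", "tz": the shift along the tool's x, y, z in cm; "fingers": the closure, from 0 (fully open) to 1 (shut). A call has 1 to 8 rows; each row shifts and turns the commanded pose from where the row before left it, along the tool's axes as they then stand; what a row does not reach is not made up. A row lasts 1/12 s, in which the tool goes at most 41.7 mm and 7.16 degrees, less where a joint would pass 70% of its speed; a pose out of reach is approached as far as the arm can. A call is refused whole if a number of a shift passes 4.17 or a number of a turn 0.125, either way. A call with a gripper value outside its range is refused whole. The fingers move at their own pace and stop on an object; "grip_force" is the grip in N (left out, the last holds). Time passes only in rows, so rows that do not move let the fingers close. It gives the time, the measured TCP pose, the force, the opening and the grip force at its end, in the units of the state.
- arm.observe(): the state, without advancing time (a new reading comes with each control period).
- arm.get_image(name): name is "scene" or "top" or "wrist"; returns the picture (400x640x3 uint8, blue, green, red); there is no depth.
- arm.camera_info(name): a dict with "intrinsics" (3x3 intrinsics, pixels), "R" (3x3) and "t" (3): a world point X has camera coordinates R X + t. Camera axes: x right, y down, z forward; pixel columns grow to the right and rows downward; lengths in mm; the calibration is good to about 2 mm. A picture is of the moment at which its call begins: read the wrist's pose just before it. camera_info takes no time and is no camera call; for the wrist camera it gives the pose at the moment of the call.
- arm.sign_off(): hands the job in; it is judged then, once.
The state is a dict: "time_s": time; "joint_pos": joint angles; "joint_vel": joint speeds; "joint_torque": joint torques, N m; "ee_pos": TCP position; "ee_rot": TCP orientation; "contact_force": force on the tool from outside, world axes, zero at the start; "wrist_torque": the same for the moment, N m; "width": opening from 0.0 (shut) to 1.0 (fully open); "finger_force": force on a finger pad.
Only numpy, scipy, OpenCV 4.12 (cv2) and the standard library are available. Lean on these libraries where they do the work, as an engineer would, in place of code of your own. Each camera call takes 0.05 s, during which the arm holds its last target. There are 200 camera calls.

## Task

Check the four spring plungers for sticking: starting at the end with the knurled thumb screw, run your fingertips gently along the curved row to the other end, dipping each brass head in turn and staying low over the row, without driving any plunger down to its stop. Finish, and stay, with your fingertips holding the last plunger partly down. Do not pick up, tip or shove the block, and leave everything else where it lies, also the small wheel on the plate.

Things in the scene. Friction and masses are not known exactly. Their poses are not given: they have to be found in the camera images.
- block: dark steel plate on a rubber foot, 132 (x) x 72 (y) x 17 mm high, about 0.8 kg, loose, any yaw. Origin: centre of underside, z up. A knurled steel thumb screw (22 mm wide, top 17 mm above the plate) at x=-53, y=-23 mm marks the first end. Four brass plungers in a curved row at (x, y) = (-46,8), (-16,17), (16,17), (46,8) mm, numbered 1 to 4 from the thumb-screw end
- top1 (a point): the apex of plunger 1 (1 is next to the thumb screw, 4 is last), 32.7 mm above the worktop when up; moves with the plunger. The plunger has a smooth brass head, a shallow cone 26 mm wide and 6.5 mm high (flanks sloping 25 degrees), on a steel stem; neighbours are 32 mm apart.
- plunger1 (a joint): how far plunger 1 is pushed down, in m: 0 up, 0.008 at its stop. A spring brings it back up; it takes about 0.6 N to start it and 3 N at the stop.
- top2 (a point): the apex of plunger 2 (1 is next to the thumb screw, 4 is last), 32.7 mm above the worktop when up; moves with the plunger. The plunger has a smooth brass head, a shallow cone 26 mm wide and 6.5 mm high (flanks sloping 25 degrees), on a steel stem; neighbours are 32 mm apart.
- plunger2 (a joint): how far plunger 2 is pushed down, in m: 0 up, 0.008 at its stop. A spring brings it back up; it takes about 0.6 N to start it and 3 N at the stop.
- top3 (a point): the apex of plunger 3 (1 is next to the thumb screw, 4 is last), 32.7 mm above the worktop when up; moves with the plunger. The plunger has a smooth brass head, a shallow cone 26 mm wide and 6.5 mm high (flanks sloping 25 degrees), on a steel stem; neighbours are 32 mm apart.
- plunger3 (a joint): how far plunger 3 is pushed down, in m: 0 up, 0.008 at its stop. A spring brings it back up; it takes about 0.6 N to start it and 3 N at the stop.
- top4 (a point): the apex of plunger 4 (1 is next to the thumb screw, 4 is last), 32.7 mm above the worktop when up; moves with the plunger. The plunger has a smooth brass head, a shallow cone 26 mm wide and 6.5 mm high (flanks sloping 25 degrees), on a steel stem; neighbours are 32 mm apart.
- plunger4 (a joint): how far plunger 4 is pushed down, in m: 0 up, 0.008 at its stop. A spring brings it back up; it takes about 0.6 N to start it and 3 N at the stop.
- gap1 (a point): a point on the curve of the row midway between plungers 1 and 2, at the height of the apexes when up (32.7 mm above the worktop)
- gap2 (a point): a point on the curve of the row midway between plungers 2 and 3, at the height of the apexes when up (32.7 mm above the worktop)
- gap3 (a point): a point on the curve of the row midway between plungers 3 and 4, at the height of the apexes when up (32.7 mm above the worktop)
- wheel: small brass toothed wheel, 26 mm across, 11 mm high with its arbor, lying loose on the plate inside the curve of the row (at about x = 0, y = -21 mm of the block); leave alone. Origin at the centre of its underside.
- driver: black-handled screwdriver, 93 mm long, 10 mm thick, lying on the worktop; leave alone. Origin at the centre of its underside.
- tweezers: steel tweezers, 116 mm long, 10 mm high, lying on the worktop; leave alone. Origin at the centre of its underside.
- oil_pot: small turned wooden pot with a knob, 31 mm wide, 32 mm high; leave alone. Origin at the centre of its underside.
- holder: round movement holder with an open watch movement, 53 mm wide, 27 mm high; leave alone. Origin at the centre of its underside.
- dish: shallow cream dish, 58 mm wide, 11 mm high; leave alone. Origin at the centre of its underside.
- tin: round pale grey screw-top tin, 36 mm wide, 19 mm high; leave alone. Origin at the centre of its underside.
- dial: round enamel dial in a box, 36 mm wide, 8 mm high; leave alone. Origin at the centre of its underside.

How it is judged (in metres and radians):
On the way, in this order (a step that is already met when the one before it is completed fails the run):
1. the fingertips are over plunger 1 and push it down by more than 1 mm (value of joint plunger1 above 0.001 m and contact force between the fingers and plunger1 above 0.1 N and horizontal distance between the grasp point and top1 below 0.009 m).
2. the fingertips pass low along the row from plunger 1 to plunger 2, not lifted over (horizontal distance between the grasp point and gap1 below 0.0069 m and z of the grasp point in the frame of block below 0.0677 m).
3. the fingertips are over plunger 2 and push it down by more than 1 mm (value of joint plunger2 above 0.001 m and contact force between the fingers and plunger2 above 0.1 N and horizontal distance between the grasp point and top2 below 0.009 m).
4. the fingertips pass low along the row from plunger 2 to plunger 3, not lifted over (horizontal distance between the grasp point and gap2 below 0.0069 m and z of the grasp point in the frame of block below 0.0677 m).
5. the fingertips are over plunger 3 and push it down by more than 1 mm (value of joint plunger3 above 0.001 m and contact force between the fingers and plunger3 above 0.1 N and horizontal distance between the grasp point and top3 below 0.009 m).
6. the fingertips pass low along the row from plunger 3 to plunger 4, not lifted over (horizontal distance between the grasp point and gap3 below 0.0069 m and z of the grasp point in the frame of block below 0.0677 m).
7. the fingertips are over plunger 4 and push it down by more than 1 mm for half a second (value of joint plunger4 above 0.001 m and contact force between the fingers and plunger4 above 0.1 N and horizontal distance between the grasp point and top4 below 0.009 m), for 0.5 s.
At the end, for the whole second after the job is handed in: The fingertips rest over plunger 4 (grasp point within 12 mm horizontally) and hold it 1 to 7.4 mm down; plungers 1 to 3 are up again (within 0.8 mm); the block stands flat within 20 mm of where it was, at rest; every bystander is within 15 mm of where it was (value of joint plunger4 between 0.001 and 0.0074 m and contact force between the fingers and plunger4 above 0.1 N and horizontal distance between the grasp point and top4 below 0.012 m and velocity of joint plunger4 below 0.01 m/s and linear speed of block below 0.01 m/s and distance of block from where it was at the start of the episode below 0.02 m and height (world z) of block below 0.004 m and value of joint each of plunger1, plunger2, plunger3 below 0.0008 m and distance of each of wheel, driver, tweezers, oil_pot, holder, dish, tin, dial from where it was at the start of the episode below 0.015 m); the arm keeps its last pose, push and grip.
It fails at once if a plunger is driven down to its stop (more than 7.6 mm) (value of joint any of plunger1, plunger2, plunger3, plunger4 above 0.0076 m).
It fails at once if the block is shoved more than 20 mm (distance of block from where it was at the start of the episode above 0.02 m).
It fails at once if the block is lifted or tipped (height (world z) of block above 0.006 m or angle between block's own z axis and vertical above 0.06 rad).
It fails at once if the fingers press the block or its plungers with more than 20 N (contact force between the fingers and block above 20 N).
It fails at once if a bystander is moved by more than 15 mm (distance of any of wheel, driver, tweezers, oil_pot, holder, dish, tin, dial from where it was at the start of the episode above 0.015 m).
It also fails if it takes over 38 s, if anything falls off the work surface, if the arm or the gripper's body presses on something with over 40 N, if the wrist force passes 120 N, or if a joint passes its speed limit or range.

## Working session

There is one attempt and no reset: what is moved stays moved. The work goes in short steps, Python scripts to look and compute and a tool call to move; the robot and the scene stay as the last step left them, time stands still between calls to the robot, and variables do not carry over. Pictures are saved under pics/ and viewed, at most 10 in all, crops included, and the job is handed in when it is done.

Besides the shell and the picture viewer there is one more tool, called after "Emit:" as name([rows], argument=value, ...), one row to a line, values as JSON. servo_tool: Moves the arm, as the interface text tells. Its arguments: {"type":"object","properties":{"motion":{"type":"array"},"grip_force":{"type":"number"}},"required":["motion"]}

```bash
mkdir -p pics
python3 - <<'E'
from plant import arm
import cv2,numpy as np
s=arm.observe();print(s['time_s'],s['ee_pos'],np.round(s['ee_rot'],3).tolist(),s['width'],s['contact_force'])
for n in['top','scene']:
    cv2.imwrite(f'pics/{n}0.png',arm.get_image(n))
    c=arm.camera_info(n);print(n,np.round(c['R'],3).tolist(),np.round(c['t'],1),c['intrinsics'])
E
```

```text
0.0 [ 191.41650714 -514.97542896  180.70495557] [[0.937, 0.348, -0.001], [0.348, -0.937, 0.002], [0.0, -0.002, -1.0]] 1.000371568049963 [-0.2835629   0.40178272 -0.22799207]
top [[-0.017, -1.0, -0.025], [-0.986, 0.021, -0.163], [0.164, 0.022, -0.986]] [ 189.   434.7 1007.4] [[429.25582886   0.         323.59255321]
 [  0.         429.25582886 202.72455505]
 [  0.           0.           1.        ]]
scene [[-0.719, -0.695, 0.002], [-0.508, 0.523, -0.685], [0.475, -0.493, -0.729]] [409.7 176.4 920.1] [[381.43474069   0.         321.41164039]
 [  0.         381.43474069 193.34409419]
 [  0.           0.           1.        ]]
```

View pics/top0.png

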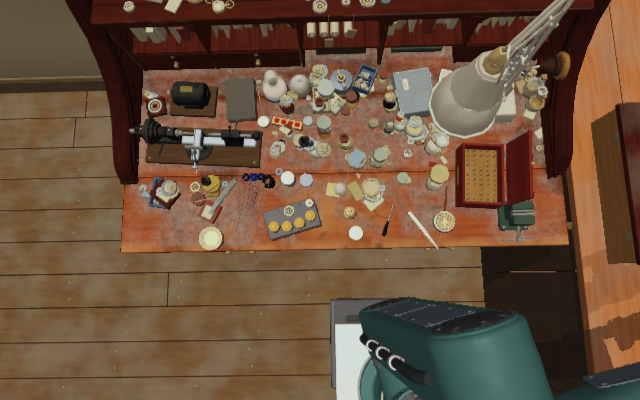

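View pics/scene0.png

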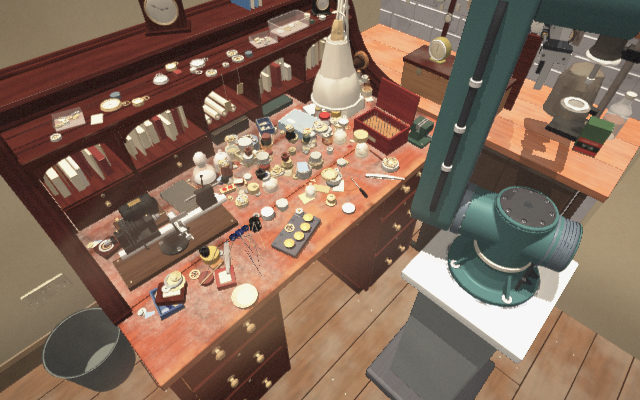

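The top view shows the block near (292,218), with four brass heads from (274,227) to (310,215) and the wheel at (289,211). I'll crop both views and measure.

```bash
cat > h.py <<'E'
from plant import arm
import cv2,numpy as np
def ray(ci,u,v,z):
    K,R,t=np.array(ci['intrinsics']),np.array(ci['R']),np.array(ci['t'])
    C=-R.T@t; d=R.T@np.linalg.inv(K)@[u,v,1]
    return C+d*(z-C[2])/d[2]
def brass(im,amin,amax,lo=(12,110,120),hi=(32,255,255)):
    m=cv2.inRange(cv2.cvtColor(im,cv2.COLOR_BGR2HSV),lo,hi)
    n,l,st,c=cv2.connectedComponentsWithStats(m)
    return [(c[i],st[i]) for i in range(1,n) if amin<=st[i,4]<=amax]
E
python3 - <<'E'
from h import *
a=cv2.imread('pics/top0.png');b=cv2.imread('pics/scene0.png')
A=cv2.resize(a[190:250,250:340],None,fx=8,fy=8,interpolation=2)[:300*2]
B=cv2.resize(b[200:260,260:340],None,fx=5,fy=5,interpolation=2)
cv2.imwrite('pics/c0.png',cv2.resize(A,(720,480)))
ci=arm.camera_info('top')
for c,st in brass(a[190:250,250:340],30,300):
    u,v=c+[250,190];print(u,v,st,ray(ci,u,v,30))
E
```

```text
309.77647058823527 215.27058823529413 [55 20 11 11 85] [409.14151864 215.17029192  30.        ]
298.91954022988506 222.2183908045977 [44 27 11 11 87] [392.57829615 241.8893609   30.        ]
273.5581395348837 226.01162790697674 [19 31 10 11 86] [384.50018835 303.95302676  30.        ]
286.5833333333333 226.01190476190476 [32 31 10 11 84] [383.87153413 272.09052612  30.        ]
```

View pics/c0.png

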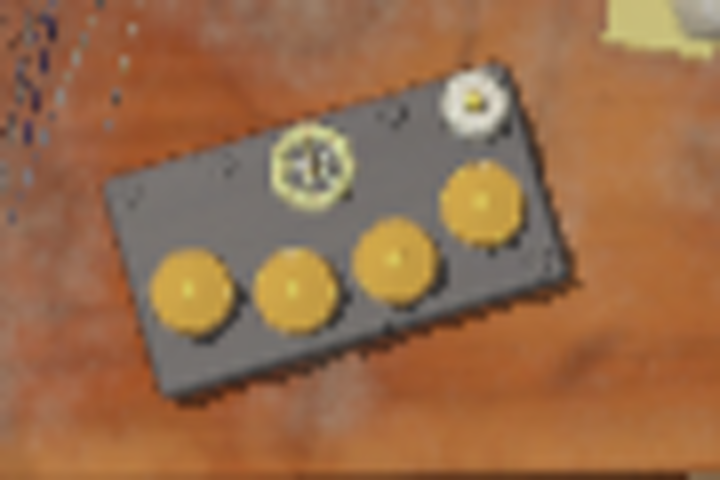

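The thumb screw is at crop (475,100), upper right. So plunger 1 is at about (409,215) and plunger 4 at about (384.5,304) in world mm. Spacings come out at 31–32 mm against 32 given, and the row yaw is about 105.5°. I'll travel there high with the fingers closed.

Emit:
servo_tool([
  {"tx": 1.91,"ty": -2.53,"fingers": 1},
  {"tx": 1.91,"ty": -2.53,"fingers": 1},
  {"tx": 1.91,"ty": -2.53,"fingers": 1},
  {"tx": 1.91,"ty": -2.53,"fingers": 1},
  {"tx": 1.91,"ty": -2.53,"fingers": 1},
  {"tx": 1.91,"ty": -2.53,"fingers": 1},
  {"tx": 1.91,"ty": -2.53,"fingers": 1},
  {"tx": 1.91,"ty": -2.53,"fingers": 1},
], grip_force=10)

```text
invalid input at $.motion[0]: expected keys rx, ry, rz, tx, ty, tz, fingers
```

Emit:
servo_tool([
  {"tx": 1.91,"ty": -2.53,"fingers": 1},
  {"tx": 1.91,"ty": -2.53,"fingers": 1},
  {"tx": 1.91,"ty": -2.53,"fingers": 1},
  {"tx": 1.91,"ty": -2.53,"fingers": 1},
  {"tx": 1.91,"ty": -2.53,"fingers": 1},
  {"tx": 1.91,"ty": -2.53,"fingers": 1},
  {"tx": 1.91,"ty": -2.53,"fingers": 1},
  {"tx": 1.91,"ty": -2.53,"fingers": 1},
])

```text
invalid input at $.motion[0]: expected keys rx, ry, rz, tx, ty, tz, fingers
```

Emit:
servo_tool([
  {"tx": 1.91,"ty": -2.53,"fingers": 1},
  {"tx": 1.91,"ty": -2.53,"fingers": 1},
  {"tx": 1.91,"ty": -2.53,"fingers": 1},
  {"tx": 1.91,"ty": -2.53,"fingers": 1},
  {"tx": 1.91,"ty": -2.53,"fingers": 1},
  {"tx": 1.91,"ty": -2.53,"fingers": 1},
  {"tx": 1.91,"ty": -2.53,"fingers": 1},
  {"tx": 1.91,"ty": -2.53,"fingers": 1},
])

```text
invalid input at $.motion[0]: expected keys rx, ry, rz, tx, ty, tz, fingers
```

Emit:
servo_tool([
  {"rz": -0.12},
  {"rz": -0.12},
  {"rz": -0.12},
  {"rz": -0.12},
  {"rz": -0.12},
  {"rz": -0.12},
  {"rz": -0.12},
  {"rz": -0.12},
])

```text
invalid input at $.motion[0]: expected keys rx, ry, rz, tx, ty, tz, fingers
```

Emit:
servo_tool([
  {"rz": -0.12},
  {"rz": -0.12},
  {"rz": -0.12},
  {"rz": -0.12},
  {"rz": -0.05},
  {"rz": 0},
  {"rz": 0},
])

```text
invalid input at $.motion[0]: expected keys rx, ry, rz, tx, ty, tz, fingers
```

Run:
```python
from h import *
for i in range(3):
    s=arm.observe();print(s['time_s'],s['ee_pos'],np.round(s['ee_rot'],3).tolist(),s['width'],s['contact_force'])
    ci=arm.camera_info('wrist');im=arm.get_image('wrist')
cv2.imwrite('pics/w1.png',im);np.savez('w1.npz',**ci)
for c,st in brass(im,400,20000): print(c,st,ray(ci,*c,30))
```

```text
0.1 [ 191.44918221 -515.03611951  180.81730502] [[0.937, 0.348, -0.001], [0.348, -0.937, 0.002], [0.0, -0.002, -1.0]] 0.9979628604090338 [-0.16661829 -0.30325503 -0.2893266 ]
0.15 [ 191.45509593 -515.10737549  180.97638843] [[0.937, 0.348, -0.0], [0.348, -0.937, 0.002], [0.0, -0.002, -1.0]] 0.9982637598957284 [-0.3179766   0.3194095  -0.15726841]
0.2 [ 191.47363943 -515.20344746  181.11906657] [[0.937, 0.348, -0.0], [0.348, -0.937, 0.001], [0.0, -0.001, -1.0]] 0.9975204809570979 [0.11283681 0.36774011 0.04766503]
[24.65317919 32.12355491] [   0    1   50   55 1384] [ 237.15107503 -191.89394967   30.        ]
[124.92086039  18.27840909] [  45    0  139   58 2464] [ 283.29046485 -280.88711955   30.        ]
[132.50741163  66.94458381] [  62   30  145   70 4385] [ 242.68175418 -297.83792066   30.        ]
[43.64998173 76.20131531] [   0   45   99   54 2737] [ 203.05534176 -216.23003684   30.        ]
[261.47654321 129.22962963] [241  99  43  43 405] [ 230.05801151 -437.11318625   30.        ]
[247.3974359  164.50480769] [ 229  134   40   82 1248] [ 190.13592313 -434.50159111   30.        ]
[178.34209055 222.12576859] [ 127  202   91   44 1789] [ 102.74479008 -382.20139936   30.        ]
[115.27715356 231.42696629] [ 99 216  33  39 534] [  67.68904434 -319.10731075   30.        ]
[ 67.886196   252.00316122] [ 35 239  64  24 949] [  24.89173355 -274.12009785   30.        ]
[139.33952912 274.27013631] [125 254  33  41 807] [  26.59212257 -356.28319975   30.        ]
[183.13942308 364.00120192] [163 343  38  40 832] [ -71.34950929 -434.68948272   30.        ]
```

View pics/w1.png

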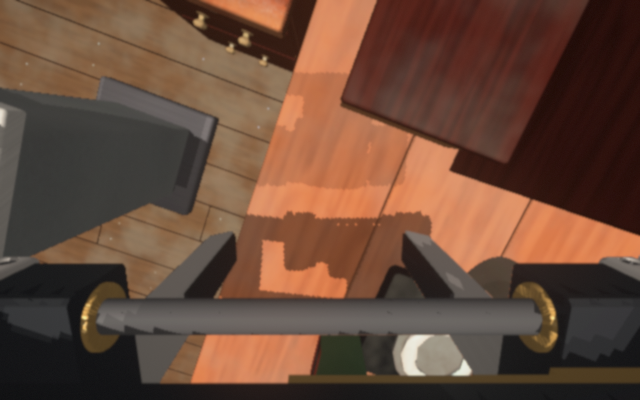

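The rows were refused because every key is required, so nothing has moved. The wrist picture shows the open fingers at the start pose, with free space to the left (+y).

Emit:
servo_tool([
  {"rx": 0,"ry": 0,"rz": 0,"tx": 1.91,"ty": -2.53,"tz": 0,"fingers": 1},
  {"rx": 0,"ry": 0,"rz": 0,"tx": 1.91,"ty": -2.53,"tz": 0,"fingers": 1},
  {"rx": 0,"ry": 0,"rz": 0,"tx": 1.91,"ty": -2.53,"tz": 0,"fingers": 1},
  {"rx": 0,"ry": 0,"rz": 0,"tx": 1.91,"ty": -2.53,"tz": 0,"fingers": 1},
  {"rx": 0,"ry": 0,"rz": 0,"tx": 1.91,"ty": -2.53,"tz": 0,"fingers": 1},
  {"rx": 0,"ry": 0,"rz": 0,"tx": 1.91,"ty": -2.53,"tz": 0,"fingers": 1},
  {"rx": 0,"ry": 0,"rz": 0,"tx": 1.91,"ty": -2.53,"tz": 0,"fingers": 1},
  {"rx": 0,"ry": 0,"rz": 0,"tx": 1.91,"ty": -2.53,"tz": 0,"fingers": 1},
], grip_force=10)

```text
time_s: 0.92
ee_pos: [264.4, -271.1, 181.8]
ee_rot: [[0.938, 0.348, 0.0], [0.348, -0.938, -0.0], [0.0, 0.0, -1.0]]
contact_force: [0.5, 0.4, -0.2]
width: 0.468
finger_force: 0.0
```

Emit:
servo_tool([
  {"rx": 0,"ry": 0,"rz": 0,"tx": 1.91,"ty": -2.53,"tz": 0,"fingers": 1},
  {"rx": 0,"ry": 0,"rz": 0,"tx": 1.91,"ty": -2.53,"tz": 0,"fingers": 1},
  {"rx": 0,"ry": 0,"rz": 0,"tx": 1.91,"ty": -2.53,"tz": 0,"fingers": 1},
  {"rx": 0,"ry": 0,"rz": 0,"tx": 1.91,"ty": -2.53,"tz": 0,"fingers": 1},
  {"rx": 0,"ry": 0,"rz": 0,"tx": 1.91,"ty": -2.53,"tz": 0,"fingers": 1},
  {"rx": 0,"ry": 0,"rz": 0,"tx": 1.91,"ty": -2.53,"tz": 0,"fingers": 1},
  {"rx": 0,"ry": 0,"rz": 0,"tx": 1.91,"ty": -2.53,"tz": 0,"fingers": 1},
  {"rx": 0,"ry": 0,"rz": 0,"tx": 1.91,"ty": -2.53,"tz": 0,"fingers": 1},
])

```text
time_s: 1.58
ee_pos: [337.1, -28.1, 182.0]
ee_rot: [[0.937, 0.348, 0.001], [0.348, -0.937, -0.0], [0.001, 0.001, -1.0]]
contact_force: [0.2, -0.5, -0.1]
width: 0.009
finger_force: 0.0
```

Emit:
servo_tool([
  {"rx": 0,"ry": 0,"rz": 0,"tx": 1.91,"ty": -2.53,"tz": 0,"fingers": 1},
  {"rx": 0,"ry": 0,"rz": 0,"tx": 1.91,"ty": -2.53,"tz": 0,"fingers": 1},
  {"rx": 0,"ry": 0,"rz": 0,"tx": 1.91,"ty": -2.53,"tz": 0,"fingers": 1},
  {"rx": 0,"ry": 0,"rz": 0,"tx": 1.91,"ty": -2.53,"tz": 0,"fingers": 1},
  {"rx": 0,"ry": 0,"rz": 0,"tx": 1.91,"ty": -2.53,"tz": 0,"fingers": 1},
  {"rx": 0,"ry": 0,"rz": 0,"tx": 1.91,"ty": -2.53,"tz": 0,"fingers": 1},
  {"rx": 0,"ry": 0,"rz": 0,"tx": 1.91,"ty": -2.53,"tz": 0,"fingers": 1},
  {"rx": 0,"ry": 0,"rz": 0,"tx": 1.9,"ty": -2.5,"tz": 0,"fingers": 1},
])

```text
time_s: 2.25
ee_pos: [409.8, 214.7, 181.8]
ee_rot: [[0.937, 0.349, 0.0], [0.349, -0.937, -0.0], [0.0, 0.0, -1.0]]
contact_force: [1.7, -0.0, -0.9]
width: 0.0
finger_force: 0.0
```

Emit:
servo_tool([
  {"rx": 0,"ry": 0,"rz": -0.12,"tx": 0,"ty": 0,"tz": 0,"fingers": 1},
  {"rx": 0,"ry": 0,"rz": -0.12,"tx": 0,"ty": 0,"tz": 0,"fingers": 1},
  {"rx": 0,"ry": 0,"rz": -0.12,"tx": 0,"ty": 0,"tz": 0,"fingers": 1},
  {"rx": 0,"ry": 0,"rz": -0.12,"tx": 0,"ty": 0,"tz": 0,"fingers": 1},
  {"rx": 0,"ry": 0,"rz": -0.12,"tx": 0,"ty": 0,"tz": 0,"fingers": 1},
  {"rx": 0,"ry": 0,"rz": -0.12,"tx": 0,"ty": 0,"tz": 0,"fingers": 1},
  {"rx": 0,"ry": 0,"rz": -0.12,"tx": 0,"ty": 0,"tz": 0,"fingers": 1},
  {"rx": 0,"ry": 0,"rz": -0.12,"tx": 0,"ty": 0,"tz": 0,"fingers": 1},
])

```text
time_s: 2.92
ee_pos: [409.7, 212.9, 181.7]
ee_rot: [[0.246, 0.969, -0.0], [0.969, -0.246, -0.0], [-0.0, -0.0, -1.0]]
contact_force: [0.2, -0.5, -0.6]
width: 0.008
finger_force: 0.0
```

Emit:
servo_tool([
  {"rx": 0,"ry": 0,"rz": -0.12,"tx": 0,"ty": 0,"tz": 0,"fingers": 1},
  {"rx": 0,"ry": 0,"rz": -0.12,"tx": 0,"ty": 0,"tz": 0,"fingers": 1},
  {"rx": 0,"ry": 0,"rz": -0.12,"tx": 0,"ty": 0,"tz": 0,"fingers": 1},
  {"rx": 0,"ry": 0,"rz": -0.12,"tx": 0,"ty": 0,"tz": 0,"fingers": 1},
  {"rx": 0,"ry": 0,"rz": -0.05,"tx": 0,"ty": 0,"tz": 0,"fingers": 1},
  {"rx": 0,"ry": 0,"rz": 0,"tx": 0,"ty": 0,"tz": 0,"fingers": 1},
])

```text
time_s: 3.42
ee_pos: [409.6, 212.9, 181.7]
ee_rot: [[-0.272, 0.962, -0.0], [0.962, 0.272, -0.0], [-0.0, -0.0, -1.0]]
contact_force: [0.1, 0.7, 0.2]
width: 0.005
finger_force: 0.0
```

Run:
```python
from h import *
for i in range(3):
    s=arm.observe();print(s['time_s'],s['ee_pos'],np.round(s['ee_rot'],3).tolist(),s['width'],s['contact_force'])
    ci=arm.camera_info('wrist');im=arm.get_image('wrist')
cv2.imwrite('pics/w2.png',im);np.savez('w2.npz',**ci)
for c,st in brass(im,400,20000): print(c,st,ray(ci,*c,30))
```

```text
3.4167 [409.64198704 212.91217509 181.73384348] [[-0.272, 0.962, -0.0], [0.962, 0.272, -0.0], [-0.0, -0.0, -1.0]] 0.005178526269992293 [0.11794817 0.67852401 0.17341595]
3.4667 [409.66606076 212.94379254 181.75031801] [[-0.27, 0.963, -0.0], [0.963, 0.27, -0.0], [-0.0, -0.0, -1.0]] 0.005210886049127431 [ 1.16029269 -0.05122902 -0.15192689]
3.5167 [409.68769284 212.9065044  181.76940576] [[-0.27, 0.963, -0.0], [0.963, 0.27, -0.0], [-0.0, -0.0, -1.0]] 0.0021147543781068583 [0.85683252 0.47447315 0.19825823]
[15.31213411 61.92522618] [   0    0   36  138 3758] [ 83.741509   255.68888327  30.        ]
[54.59954942 48.58997466] [  31    0   47  105 3551] [120.19215935 278.6802182   30.        ]
[152.11250412  39.80105576] [ 124    0   53  113 3031] [211.51704925 312.62997171  30.        ]
[187.88391248  63.87927928] [ 161    0   60  124 3885] [249.36981623 300.36989573  30.        ]
[241.05912637  80.4276131 ] [ 205    0   70  213 6410] [303.7393831 299.5106008  30.       ]
[276.35921502  30.37713311] [ 260    0   33   77 1172] [326.71525057 353.77939825  30.        ]
[88.41807432 84.34206081] [  74   44   42   69 1184] [156.32299935 254.18211527  30.        ]
[320.8547486   99.20297952] [308  86  26  27 537] [385.87573377 303.87586385  30.        ]
[122.35061728 121.29876543] [114 104  18  31 405] [194.4327102  227.36317412  30.        ]
[ 94.84539007 121.5858156 ] [ 71 106  43  29 705] [167.09315648 219.37118656  30.        ]
[312.11507937 129.77380952] [300 117  25  26 504] [385.40277671 272.2404373   30.        ]
[312.27083333 160.40625   ] [300 149  25  24 480] [393.99941415 241.78467124  30.        ]
[320.87032967 188.52747253] [309 177  25  24 455] [411.00242518 215.16824728  30.        ]
[191.60341151 258.3326226 ] [174 241  42  40 938] [291.64162127  98.00130616  30.        ]
[157.10204082 273.5521542 ] [131 245  46  50 882] [256.98844561  68.87181622  30.        ]
```

View pics/w2.png

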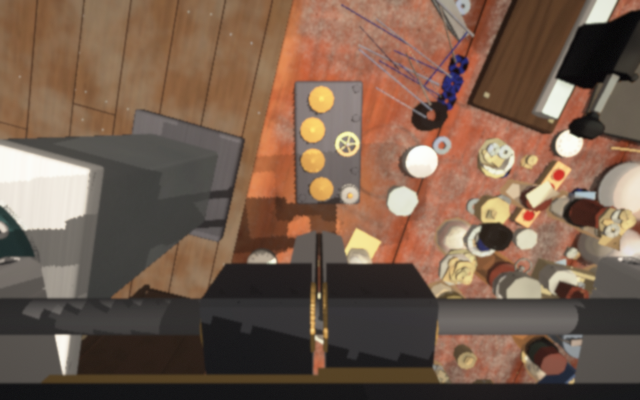

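The wrist view shows the heads at (321,188), (312,160), (312,130) and (321,99), numbered 1 to 4. They agree with the top view within 2 mm, and the tool is aligned with the row. Next I centre on plunger 1 and descend to about 5 mm above its apex.

Emit:
servo_tool([
  {"rx": 0,"ry": 0,"rz": 0,"tx": 0.21,"ty": 0.09,"tz": 2,"fingers": 1},
  {"rx": 0,"ry": 0,"rz": 0,"tx": 0,"ty": 0,"tz": 2.5,"fingers": 1},
  {"rx": 0,"ry": 0,"rz": 0,"tx": 0,"ty": 0,"tz": 2.5,"fingers": 1},
  {"rx": 0,"ry": 0,"rz": 0,"tx": 0,"ty": 0,"tz": 2.5,"fingers": 1},
  {"rx": 0,"ry": 0,"rz": 0,"tx": 0,"ty": 0,"tz": 2,"fingers": 1},
  {"rx": 0,"ry": 0,"rz": 0,"tx": 0,"ty": 0,"tz": 1.5,"fingers": 1},
  {"rx": 0,"ry": 0,"rz": 0,"tx": 0,"ty": 0,"tz": 0.57,"fingers": 1},
  {"rx": 0,"ry": 0,"rz": 0,"tx": 0,"ty": 0,"tz": 0,"fingers": 1},
])

```text
time_s: 4.23
ee_pos: [408.8, 214.7, 44.5]
ee_rot: [[-0.271, 0.963, -0.003], [0.963, 0.271, -0.001], [-0.0, -0.004, -1.0]]
contact_force: [-0.0, -1.0, 0.7]
width: 0.007
finger_force: 0.0
```

Run:
```python
from h import *
for i in range(2):
    s=arm.observe();print(s['time_s'],s['ee_pos'],s['contact_force'])
    ci=arm.camera_info('wrist');im=arm.get_image('wrist')
cv2.imwrite('pics/w3.png',im)
for c,st in brass(im,400,5000): print(c,st,ray(ci,*c,30))
```

```text
4.2333 [408.78526819 214.69813794  44.495923  ] [-0.03303771 -1.03681079  0.71135226]
4.2833 [409.87621811 215.1301665   45.99033309] [0.18185099 0.34182352 0.19440244]
[21.09983544 44.37191443] [   0    0   45  103 3646] [204.0524661  276.56250334  30.        ]
[127.68682837  36.42001842] [  97    0   57  112 3257] [265.87007098 298.60505452  30.        ]
[170.29267269  60.29687172] [ 140    0   67  124 4763] [293.04372812 292.28464977  30.        ]
[57.63478819 78.70795892] [  42   35   47   77 1558] [227.45671513 262.70169689  30.        ]
[321.55657709  84.53606789] [ 301   63   42   44 1414] [386.25316351 303.95693349  30.        ]
[ 96.23353293 120.27145709] [ 87 100  19  36 501] [253.73068548 244.11346299  30.        ]
[ 63.78031809 121.73260437] [  38  104   49   33 1006] [233.85439688 237.55858388  30.        ]
[307.48828125 134.29921875] [ 288  114   40   41 1280] [385.84094273 272.34238834  30.        ]
[307.86787565 182.76079447] [ 289  164   39   38 1158] [394.42228162 242.01803237  30.        ]
[175.84210526 274.11315789] [ 156  255   46   43 1140] [321.55949796 153.26510004  30.        ]
[142.37068966 284.22270115] [114 260  46  38 696] [299.88169345 139.00666485  30.        ]
```

View pics/w3.png

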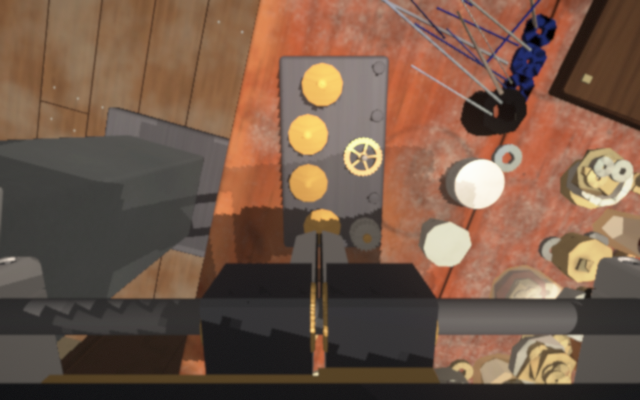

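The wrist view shows the fingertips over head 1 at (321,220). Heads 2 to 4 re-measure within 1 mm. Next I dip plunger 1 by about 3.5 mm.

Emit:
servo_tool([
  {"rx": 0,"ry": 0,"rz": 0,"tx": 0,"ty": 0.03,"tz": 0.25,"fingers": 1},
  {"rx": 0,"ry": 0,"rz": 0,"tx": 0,"ty": 0.03,"tz": 0.2,"fingers": 1},
  {"rx": 0,"ry": 0,"rz": 0,"tx": 0,"ty": 0,"tz": 0.15,"fingers": 1},
  {"rx": 0,"ry": 0,"rz": 0,"tx": 0,"ty": 0,"tz": 0.1,"fingers": 1},
  {"rx": 0,"ry": 0,"rz": 0,"tx": 0,"ty": 0,"tz": 0.1,"fingers": 1},
  {"rx": 0,"ry": 0,"rz": 0,"tx": 0,"ty": 0,"tz": 0.1,"fingers": 1},
  {"rx": 0,"ry": 0,"rz": 0,"tx": 0,"ty": 0,"tz": 0,"fingers": 1},
  {"rx": 0,"ry": 0,"rz": 0,"tx": 0,"ty": 0,"tz": 0,"fingers": 1},
])

```text
time_s: 5.0
ee_pos: [410.6, 215.3, 37.1]
ee_rot: [[-0.272, 0.962, -0.0], [0.962, 0.272, -0.0], [-0.0, -0.0, -1.0]]
contact_force: [1.0, 0.9, -0.6]
width: 0.006
finger_force: 0.0
```

Run:
```python
from h import *
F=[]
for i in range(8):
    s=arm.observe();F.append(np.r_[s['ee_pos'],s['contact_force']]);arm.get_image('top')
print(np.mean(F,0).round(2),np.std(F,0).round(2),s['time_s'])
```

```text
[ 4.1067e+02  2.1539e+02  3.7180e+01 -5.0000e-02  4.9000e-01  2.0000e-02] [0.04 0.02 0.04 0.55 0.43 0.46] 5.35
```

Mean Fz is about 0, where about 1.6 N was expected. I'll step down 1 mm and average again. Even if the nominal height is right, plunger 1 would then be only 4.5 mm down.

Emit:
servo_tool([
  {"rx": 0,"ry": 0,"rz": 0,"tx": 0,"ty": 0,"tz": 0.1,"fingers": 1},
  {"rx": 0,"ry": 0,"rz": 0,"tx": 0,"ty": 0,"tz": 0,"fingers": 1},
])

```text
time_s: 5.57
ee_pos: [410.5, 215.3, 36.0]
ee_rot: [[-0.272, 0.962, -0.0], [0.962, 0.272, -0.0], [-0.0, -0.0, -1.0]]
contact_force: [0.0, 0.4, 0.1]
width: 0.004
finger_force: 0.0
```

Run:
```python
from h import *
F=[]
for i in range(16):
    s=arm.observe();F.append(np.r_[s['ee_pos'],s['contact_force'],s['wrist_torque']])
    im=arm.get_image('scene' if i<15 else 'wrist')
print(np.mean(F,0).round(3),np.std(F,0).round(2),s['time_s'])
cv2.imwrite('pics/w4.png',cv2.resize(im[190:270,260:390],None,fx=6,fy=6,interpolation=2))
```

```text
[ 4.10636e+02  2.15369e+02  3.61180e+01  1.27000e-01  7.40000e-02
 -1.35000e-01 -3.10000e-02 -8.90000e-02 -1.00000e-03] [0.04 0.02 0.06 0.4  0.47 0.48 0.03 0.03 0.02] 6.3167
```

View pics/w4.png

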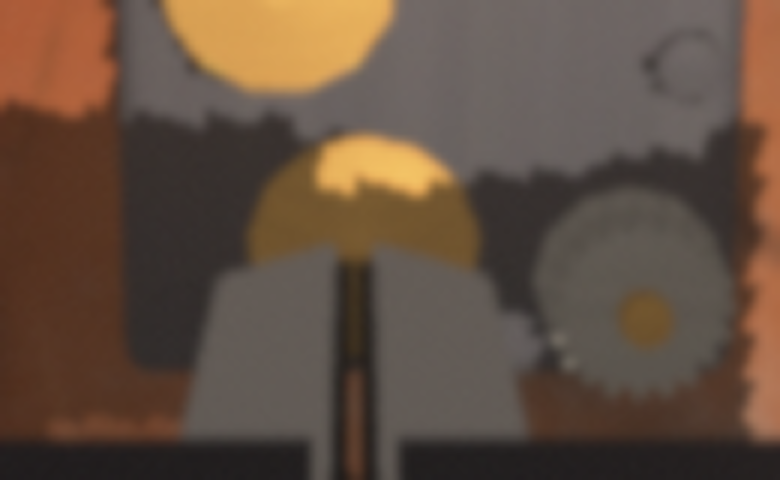

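Run:
```python
from h import *
s=arm.observe();ci=arm.camera_info('wrist')
K,R,t=[np.array(ci[k]) for k in('intrinsics','R','t')]
def P(X): 
    q=K@(R@np.array(X)+t); p=q[:2]/q[2]; return p.round(1), ((p-[260,190])*6).round(0)
print('cam',(-R.T@t).round(1),'axis',R[2].round(3))
T=np.array(s['ee_pos']);E=np.array(s['ee_rot'])
for z in(32.7,27,26.2): print('apex',z,P([410.5,215.3,z]))
for x in(0,8):
  for y in(-12,0,12): print('tip',x,y,P(T+E@[x,y,8]),'tcp',P(T+E@[x,y,0]))
bx=np.array([-.27,.963,0])
for z in(26.2,22.2):print('far rim',z,P(np.array([410.5,215.3,z])+13*bx))
```

```text
cam [392.7 278.5 240. ] axis [ 0.061 -0.219 -0.974]
apex 32.7 (array([318.9, 231.8]), array([353., 251.]))
apex 27 (array([318.9, 229.2]), array([353., 235.]))
apex 26.2 (array([318.9, 228.8]), array([353., 233.]))
tip 0 -12 (array([301. , 229.6]), array([246., 238.])) tcp (array([300.4, 233.3]), array([242., 260.]))
tip 0 0 (array([319.2, 229.6]), array([355., 238.])) tcp (array([319.2, 233.4]), array([355., 260.]))
tip 0 12 (array([337.3, 229.7]), array([464., 238.])) tcp (array([338. , 233.4]), array([468., 260.]))
tip 8 -12 (array([300.9, 218. ]), array([245., 168.])) tcp (array([300.2, 221.3]), array([241., 188.]))
tip 8 0 (array([319.2, 218. ]), array([355., 168.])) tcp (array([319.2, 221.3]), array([355., 188.]))
tip 8 12 (array([337.5, 218. ]), array([465., 168.])) tcp (array([338.1, 221.3]), array([469., 188.]))
far rim 26.2 (array([319. , 209.9]), array([354., 119.]))
far rim 22.2 (array([319. , 208.5]), array([354., 111.]))
```

Three clues in the wrist crop disagree with the nominal tip: the tip's row, the gap between the fingers and the tip's scale. They suggest the real tips are well above the nominal height, which fits the zero force. I'll check this from the scene camera.

Run:
```python
from h import *
s=arm.observe();ci=arm.camera_info('scene');im=arm.get_image('scene')
K,R,t=[np.array(ci[k]) for k in('intrinsics','R','t')]
def P(X): 
    q=K@(R@np.array(X)+t); return q[:2]/q[2]
T=np.array(s['ee_pos']);E=np.array(s['ee_rot'])
x0,y0=P([400,245,40]).astype(int)-[45,40]
big=cv2.resize(im[y0:y0+65,x0:x0+95],None,fx=8,fy=8,interpolation=2)
def pr(n,X): print(n,((P(X)-[x0,y0]+.5)*8).round())
pr('apex1',[410.5,215.3,32.7]);pr('apex2',[394,242,32.7])
for h in(8,0,-19,-50): pr(('tool z',h),T+E@[0,0,h])
pr('tip front L',T+E@[8,12,8]);pr('tip front R',T+E@[8,-12,8])
cv2.imwrite('pics/s5.png',big)
```

```text
apex1 [411. 275.]
apex2 [387. 349.]
('tool z', 8) [411. 283.]
('tool z', 0) [410. 268.]
('tool z', -19) [409. 229.]
('tool z', -50) [406. 164.]
tip front L [366. 287.]
tip front R [431. 314.]
```

View pics/s5.png

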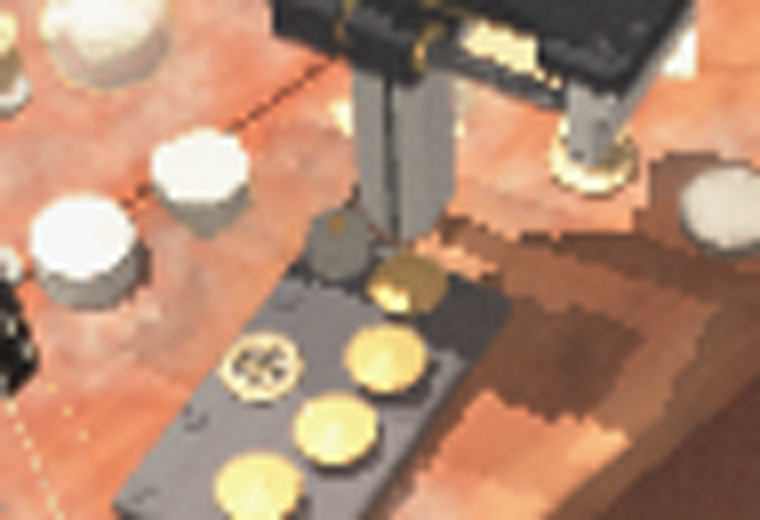

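The scene crop shows the fingertips ending at (398,243), with plunger 1 free below at (408,285). Nominal tips would be at row 300, so the real tips are about 27 mm higher, near z = 55. I'll lower 17 mm, then feel for contact.

Emit:
servo_tool([
  {"rx": 0,"ry": 0,"rz": 0,"tx": 0,"ty": 0,"tz": 0.4,"fingers": 1},
  {"rx": 0,"ry": 0,"rz": 0,"tx": 0,"ty": 0,"tz": 0.5,"fingers": 1},
  {"rx": 0,"ry": 0,"rz": 0,"tx": 0,"ty": 0,"tz": 0.4,"fingers": 1},
  {"rx": 0,"ry": 0,"rz": 0,"tx": 0,"ty": 0,"tz": 0.3,"fingers": 1},
  {"rx": 0,"ry": 0,"rz": 0,"tx": 0,"ty": 0,"tz": 0.1,"fingers": 1},
  {"rx": 0,"ry": 0,"rz": 0,"tx": 0,"ty": 0,"tz": 0,"fingers": 1},
])

```text
time_s: 6.92
ee_pos: [410.2, 215.2, 18.5]
ee_rot: [[-0.271, 0.962, -0.001], [0.962, 0.271, -0.001], [-0.0, -0.001, -1.0]]
contact_force: [-0.3, 0.0, -0.1]
width: 0.005
finger_force: 0.0
```

```bash
cat > f.py <<'E'
from h import *
F=[]
for i in range(12):
    s=arm.observe();F.append(np.r_[s['ee_pos'],s['contact_force'],s['wrist_torque']]);im=arm.get_image('wrist' if i<11 else 'scene')
print(np.mean(F,0).round(3),'t',s['time_s'])
E
python3 - <<'E'
from f import *
ci=arm.camera_info('scene')
cv2.imwrite('pics/s6.png',cv2.resize(im[195:245,280:340],None,fx=10,fy=10,interpolation=2))
K,R,t=[np.array(ci[k]) for k in('intrinsics','R','t')]
q=K@(R@np.array([410.5,215.3,32.7])+t);print((q[:2]/q[2]-[280,195]+.5)*10)
E
```

```text
[ 4.10715e+02  2.15398e+02  1.92050e+01 -3.28000e-01  2.60000e-02
  1.65000e-01 -3.70000e-02 -9.70000e-02 -7.00000e-03] t 7.4667
[283.74623142 213.28195228]
```

View pics/s6.png

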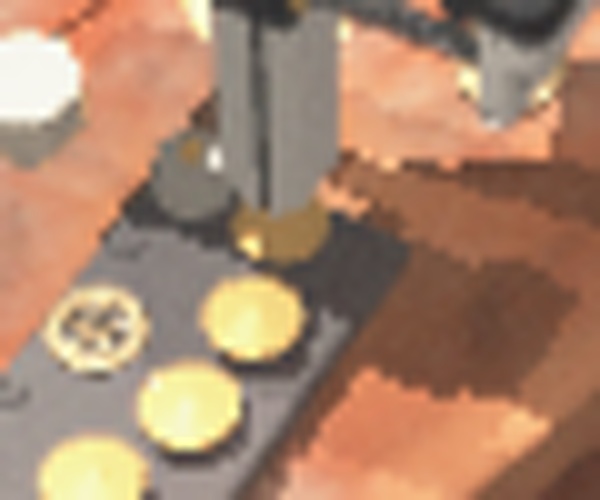

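The tip corner is at (265,215) in the crop and would be near row 234 on contact, so about 7 mm remain. I'll go down 5 mm, then feel in 1 mm steps.

Emit:
servo_tool([
  {"rx": 0,"ry": 0,"rz": 0,"tx": 0,"ty": 0,"tz": 0.15,"fingers": 1},
  {"rx": 0,"ry": 0,"rz": 0,"tx": 0,"ty": 0,"tz": 0.2,"fingers": 1},
  {"rx": 0,"ry": 0,"rz": 0,"tx": 0,"ty": 0,"tz": 0.15,"fingers": 1},
  {"rx": 0,"ry": 0,"rz": 0,"tx": 0,"ty": 0,"tz": 0,"fingers": 1},
])

```text
time_s: 7.85
ee_pos: [410.2, 215.2, 13.6]
ee_rot: [[-0.272, 0.962, -0.001], [0.962, 0.272, -0.001], [-0.0, -0.001, -1.0]]
contact_force: [0.6, 0.2, 0.7]
width: 0.002
finger_force: 0.0
```

```bash
python3 f.py
```

```text
[ 4.10611e+02  2.15355e+02  1.40740e+01 -1.20000e-01  6.00000e-03
  2.90000e-02 -2.50000e-02 -1.23000e-01  2.00000e-03] t 8.4
```

Emit:
servo_tool([
  {"rx": 0,"ry": 0,"rz": 0,"tx": 0,"ty": 0,"tz": 0.1,"fingers": 1},
  {"rx": 0,"ry": 0,"rz": 0,"tx": 0,"ty": 0,"tz": 0,"fingers": 1},
])

```text
time_s: 8.62
ee_pos: [410.5, 215.3, 13.0]
ee_rot: [[-0.272, 0.962, -0.0], [0.962, 0.272, -0.0], [-0.0, -0.0, -1.0]]
contact_force: [0.2, -0.3, -0.6]
width: 0.004
finger_force: 0.0
```

```bash
python3 f.py
```

```text
[ 4.10631e+02  2.15357e+02  1.31090e+01  8.00000e-03  3.11000e-01
 -6.00000e-02 -1.90000e-02 -1.08000e-01 -1.30000e-02] t 9.1667
```

Emit:
servo_tool([
  {"rx": 0,"ry": 0,"rz": 0,"tx": 0,"ty": 0,"tz": 0.1,"fingers": 1},
  {"rx": 0,"ry": 0,"rz": 0,"tx": 0,"ty": 0,"tz": 0,"fingers": 1},
])

```text
time_s: 9.38
ee_pos: [410.5, 215.3, 12.0]
ee_rot: [[-0.272, 0.962, -0.0], [0.962, 0.272, -0.0], [-0.0, -0.0, -1.0]]
contact_force: [-0.0, 0.3, -0.6]
width: 0.005
finger_force: 0.0
```

```bash
python3 f.py
```

```text
[ 4.10633e+02  2.15364e+02  1.21110e+01  6.50000e-02  3.00000e-03
  3.60000e-02 -3.30000e-02 -9.80000e-02  6.00000e-03] t 9.9333
```

Emit:
servo_tool([
  {"rx": 0,"ry": 0,"rz": 0,"tx": 0,"ty": 0,"tz": 0.1,"fingers": 1},
  {"rx": 0,"ry": 0,"rz": 0,"tx": 0,"ty": 0,"tz": 0,"fingers": 1},
])

```text
time_s: 10.15
ee_pos: [410.5, 215.3, 11.0]
ee_rot: [[-0.271, 0.962, -0.0], [0.962, 0.271, -0.0], [-0.0, -0.0, -1.0]]
contact_force: [0.8, 0.3, -0.9]
width: 0.006
finger_force: 0.0
```

```bash
python3 f.py
```

```text
[ 4.10636e+02  2.15361e+02  1.11160e+01  1.66000e-01  1.37000e-01
 -9.80000e-02 -2.70000e-02 -9.90000e-02 -3.00000e-03] t 10.7
```

Emit:
servo_tool([
  {"rx": 0,"ry": 0,"rz": 0,"tx": 0,"ty": 0,"tz": 0.1,"fingers": 1},
  {"rx": 0,"ry": 0,"rz": 0,"tx": 0,"ty": 0,"tz": 0,"fingers": 1},
])

```text
time_s: 10.92
ee_pos: [410.5, 215.3, 10.0]
ee_rot: [[-0.272, 0.962, -0.0], [0.962, 0.272, -0.0], [-0.0, -0.0, -1.0]]
contact_force: [-0.0, 0.6, -0.2]
width: 0.006
finger_force: 0.0
```

```bash
python3 f.py
```

```text
[ 4.10630e+02  2.15362e+02  1.01080e+01 -1.62000e-01  4.07000e-01
  1.97000e-01 -2.00000e-02 -8.40000e-02 -1.50000e-02] t 11.4667
```

Emit:
servo_tool([
  {"rx": 0,"ry": 0,"rz": 0,"tx": 0,"ty": 0,"tz": 0.1,"fingers": 1},
  {"rx": 0,"ry": 0,"rz": 0,"tx": 0,"ty": 0,"tz": 0,"fingers": 1},
])

```text
time_s: 11.68
ee_pos: [410.7, 215.4, 9.1]
ee_rot: [[-0.272, 0.962, 0.0], [0.962, 0.272, -0.0], [-0.0, 0.0, -1.0]]
contact_force: [0.9, 0.2, 1.5]
width: 0.003
finger_force: 0.2
```

```bash
python3 f.py
```

```text
[ 4.10737e+02  2.15397e+02  9.19200e+00  1.24000e-01 -8.40000e-02
  4.52000e-01 -1.60000e-02 -1.31000e-01 -9.00000e-03] t 12.2333
```

Contact begins near TCP z ≈ 9.3: Fz is 0.45 and the finger force now reads non-zero. Two more mm down to confirm.

Emit:
servo_tool([
  {"rx": 0,"ry": 0,"rz": 0,"tx": 0,"ty": 0,"tz": 0.1,"fingers": 1},
  {"rx": 0,"ry": 0,"rz": 0,"tx": 0,"ty": 0,"tz": 0.1,"fingers": 1},
  {"rx": 0,"ry": 0,"rz": 0,"tx": 0,"ty": 0,"tz": 0,"fingers": 1},
])

```text
time_s: 12.53
ee_pos: [410.7, 215.4, 7.0]
ee_rot: [[-0.272, 0.962, 0.0], [0.962, 0.272, -0.0], [-0.0, 0.0, -1.0]]
contact_force: [0.7, 0.8, 1.0]
width: 0.007
finger_force: 0.6
```

```bash
python3 f.py; python3 -c "
from h import *
print(arm.observe()['finger_force'])"
```

```text
[ 4.10726e+02  2.15398e+02  7.19200e+00  5.68000e-01 -1.43000e-01
  1.08900e+00 -9.00000e-03 -1.60000e-01  4.00000e-03] t 13.0833
0.5374455606170159
```

Fz is now 1.1 N, so plunger 1 is about 2 mm down and step 1 is met. I'll go 1.3 mm deeper and slide toward plunger 2.

Emit:
servo_tool([
  {"rx": 0,"ry": 0,"rz": 0,"tx": 0,"ty": 0,"tz": 0.07,"fingers": 1},
  {"rx": 0,"ry": 0,"rz": 0,"tx": 0,"ty": 0,"tz": 0.06,"fingers": 1},
  {"rx": 0,"ry": 0,"rz": 0,"tx": 0.2,"ty": -0.09,"tz": 0,"fingers": 1},
  {"rx": 0,"ry": 0,"rz": 0,"tx": 0.25,"ty": -0.09,"tz": 0,"fingers": 1},
  {"rx": 0,"ry": 0,"rz": 0,"tx": 0.25,"ty": -0.09,"tz": 0,"fingers": 1},
  {"rx": 0,"ry": 0,"rz": 0,"tx": 0.25,"ty": -0.09,"tz": 0,"fingers": 1},
  {"rx": 0,"ry": 0,"rz": 0,"tx": 0.25,"ty": -0.09,"tz": 0,"fingers": 1},
  {"rx": 0,"ry": 0,"rz": 0,"tx": 0.25,"ty": -0.08,"tz": 0,"fingers": 1},
])

```text
time_s: 13.8
ee_pos: [401.4, 227.9, 5.8]
ee_rot: [[-0.272, 0.962, 0.0], [0.962, 0.272, -0.001], [-0.001, -0.0, -1.0]]
contact_force: [0.9, -0.9, 1.7]
width: 0.006
finger_force: 0.9
```

Emit:
servo_tool([
  {"rx": 0,"ry": 0,"rz": 0,"tx": 0.25,"ty": -0.08,"tz": 0,"fingers": 1},
  {"rx": 0,"ry": 0,"rz": 0,"tx": 0.25,"ty": -0.07,"tz": 0,"fingers": 1},
  {"rx": 0,"ry": 0,"rz": 0,"tx": 0.25,"ty": -0.06,"tz": 0,"fingers": 1},
  {"rx": 0,"ry": 0,"rz": 0,"tx": 0.25,"ty": -0.06,"tz": 0,"fingers": 1},
  {"rx": 0,"ry": 0,"rz": 0,"tx": 0.25,"ty": -0.05,"tz": 0,"fingers": 1},
  {"rx": 0,"ry": 0,"rz": 0,"tx": 0.25,"ty": -0.05,"tz": 0,"fingers": 1},
  {"rx": 0,"ry": 0,"rz": 0,"tx": 0,"ty": 0,"tz": 0,"fingers": 1},
])

```text
time_s: 14.38
ee_pos: [393.7, 241.9, 5.9]
ee_rot: [[-0.272, 0.962, -0.0], [0.962, 0.272, 0.001], [0.001, -0.0, -1.0]]
contact_force: [-0.5, -0.6, 1.8]
width: 0.006
finger_force: 0.7
```

```bash
cat >> f.py <<'E'
ci=arm.camera_info('wrist');w=arm.get_image('wrist')
for c,st in brass(w[:,250:400],300,5000): print((c+[250,0]).round(),st[4],ray(ci,c[0]+250,c[1],30).round(1))
E
python3 f.py
```

```text
[ 3.93807e+02  2.41668e+02  5.84100e+00 -5.02000e-01  8.14000e-01
  1.40300e+00  1.51000e-01 -4.80000e-02 -1.00000e-03] t 14.9333
[254.  21.] 393 [331.5 344.9  30. ]
[260.  35.] 401 [336.  339.5  30. ]
[337. 134.] 1893 [386.  304.2  30. ]
[320. 190.] 1683 [385.5 272.7  30. ]
```

Plunger 2 is down with Fz 1.4 N and the block has not moved. Next is plunger 3.

Emit:
servo_tool([
  {"rx": 0,"ry": 0,"rz": 0,"tx": 0.2,"ty": -0.03,"tz": 0,"fingers": 1},
  {"rx": 0,"ry": 0,"rz": 0,"tx": 0.25,"ty": -0.03,"tz": 0,"fingers": 1},
  {"rx": 0,"ry": 0,"rz": 0,"tx": 0.25,"ty": -0.02,"tz": 0,"fingers": 1},
  {"rx": 0,"ry": 0,"rz": 0,"tx": 0.25,"ty": -0.02,"tz": 0,"fingers": 1},
  {"rx": 0,"ry": 0,"rz": 0,"tx": 0.25,"ty": -0.01,"tz": 0,"fingers": 1},
  {"rx": 0,"ry": 0,"rz": 0,"tx": 0.25,"ty": 0,"tz": 0,"fingers": 1},
  {"rx": 0,"ry": 0,"rz": 0,"tx": 0.25,"ty": 0,"tz": 0,"fingers": 1},
  {"rx": 0,"ry": 0,"rz": 0,"tx": 0.25,"ty": 0.01,"tz": 0,"fingers": 1},
])

```text
time_s: 15.7
ee_pos: [387.6, 259.7, 5.7]
ee_rot: [[-0.272, 0.962, -0.0], [0.962, 0.272, -0.001], [-0.001, -0.0, -1.0]]
contact_force: [1.0, -1.9, 0.7]
width: 0.002
finger_force: 1.0
```

Emit:
servo_tool([
  {"rx": 0,"ry": 0,"rz": 0,"tx": 0.25,"ty": 0.02,"tz": 0,"fingers": 1},
  {"rx": 0,"ry": 0,"rz": 0,"tx": 0.25,"ty": 0.02,"tz": 0,"fingers": 1},
  {"rx": 0,"ry": 0,"rz": 0,"tx": 0.25,"ty": 0.03,"tz": 0,"fingers": 1},
  {"rx": 0,"ry": 0,"rz": 0,"tx": 0.25,"ty": 0.03,"tz": 0,"fingers": 1},
  {"rx": 0,"ry": 0,"rz": 0,"tx": 0.25,"ty": 0,"tz": 0,"fingers": 1},
  {"rx": 0,"ry": 0,"rz": 0,"tx": 0,"ty": 0,"tz": 0,"fingers": 1},
])

```text
time_s: 16.2
ee_pos: [385.2, 272.8, 5.9]
ee_rot: [[-0.272, 0.962, 0.0], [0.962, 0.272, 0.001], [0.001, 0.0, -1.0]]
contact_force: [-0.4, -0.8, 1.4]
width: 0.002
finger_force: 0.7
```

```bash
python3 f.py
```

```text
[ 3.85254e+02  2.72523e+02  5.91100e+00 -1.91000e-01  9.41000e-01
  1.47500e+00  1.60000e-01 -6.50000e-02 -1.40000e-02] t 16.75
[255.  25.] 611 [323.8 373.9  30. ]
[266.  54.] 1604 [332.1 362.9  30. ]
[269. 110.] 443 [339.8 336.7  30. ]
[336. 193.] 1678 [385.9 304.6  30. ]
```

Plunger 3 is down with Fz 1.5 N. On to plunger 4.

Emit:
servo_tool([
  {"rx": 0,"ry": 0,"rz": 0,"tx": 0.2,"ty": 0.05,"tz": 0,"fingers": 1},
  {"rx": 0,"ry": 0,"rz": 0,"tx": 0.25,"ty": 0.05,"tz": 0,"fingers": 1},
  {"rx": 0,"ry": 0,"rz": 0,"tx": 0.25,"ty": 0.06,"tz": 0,"fingers": 1},
  {"rx": 0,"ry": 0,"rz": 0,"tx": 0.25,"ty": 0.06,"tz": 0,"fingers": 1},
  {"rx": 0,"ry": 0,"rz": 0,"tx": 0.25,"ty": 0.07,"tz": 0,"fingers": 1},
  {"rx": 0,"ry": 0,"rz": 0,"tx": 0.25,"ty": 0.08,"tz": 0,"fingers": 1},
  {"rx": 0,"ry": 0,"rz": 0,"tx": 0.25,"ty": 0.08,"tz": 0,"fingers": 1},
])

```text
time_s: 17.43
ee_pos: [384.8, 289.7, 5.7]
ee_rot: [[-0.272, 0.962, -0.0], [0.962, 0.272, -0.001], [-0.001, -0.001, -1.0]]
contact_force: [0.1, -1.6, 2.6]
width: 0.005
finger_force: 1.0
```

Emit:
servo_tool([
  {"rx": 0,"ry": 0,"rz": 0,"tx": 0.25,"ty": 0.09,"tz": 0,"fingers": 1},
  {"rx": 0,"ry": 0,"rz": 0,"tx": 0.25,"ty": 0.09,"tz": 0,"fingers": 1},
  {"rx": 0,"ry": 0,"rz": 0,"tx": 0.25,"ty": 0.09,"tz": 0,"fingers": 1},
  {"rx": 0,"ry": 0,"rz": 0,"tx": 0.25,"ty": 0.09,"tz": 0,"fingers": 1},
  {"rx": 0,"ry": 0,"rz": 0,"tx": 0.3,"ty": 0.09,"tz": 0,"fingers": 1},
  {"rx": 0,"ry": 0,"rz": 0,"tx": 0,"ty": 0,"tz": 0,"fingers": 1},
  {"rx": 0,"ry": 0,"rz": 0,"tx": 0,"ty": 0,"tz": 0,"fingers": 1},
])

```text
time_s: 18.02
ee_pos: [386.0, 304.2, 6.0]
ee_rot: [[-0.272, 0.962, 0.001], [0.962, 0.272, 0.001], [0.001, 0.001, -1.0]]
contact_force: [0.2, 1.1, 1.2]
width: 0.006
finger_force: 0.7
```

```bash
python3 f.py
```

```text
[ 3.85975e+02  3.03804e+02  6.00300e+00  3.53000e-01  1.09000e+00
  1.53300e+00  1.68000e-01 -1.12000e-01 -5.00000e-03] t 18.5667
[255.  24.] 613 [324.3 405.6  30. ]
[266.  51.] 1558 [332.1 395.1  30. ]
[258. 158.] 603 [340.6 342.3  30. ]
[315. 328.] 449 [397.6 252.9  30. ]
```

```bash
python3 -c "
from plant import arm
print(arm.sign_off())"
```

```text
the job is handed in; nothing more can be done
None
```

The job is handed in, and sign-off returned no verdict: I dipped plungers 1 to 4 in turn in one low pass from the thumb-screw end, at about 1.4–1.5 N on plungers 2–4 and 1.1 N or more on plunger 1, and the fingertips are holding plunger 4 about 3 mm down (estimated from force and height); the block showed no movement in the last wrist views, but I took no final picture of the bystanders.

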